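# Tip the jade discs into a row against the tray's fence

## Task

Line up the three loose jade discs on the open red-floored tray for the shop's stock count: take the tray by its brass bar, tip it up on its hinge until all three have slid down into a single row against the fence at the hinge side, then lower it gently until it lies flat on its base again and let go. Do not touch the discs themselves, and do not let the tray drop. The closed wooden case nearby has a similar brass bar but is not part of the job.

Things in the scene. Friction and masses are not known exactly. Their poses are not given: they have to be found in the camera images.
- tray: open tray, red floor, wooden rims, 180 (its x) by 200 mm (y), 0.5 kg, level on a fixed base, hinged to it along the fence edge. Origin: middle of the hinge line, at the tray's underside, 46 mm over the table; y along the hinge, x from bar to fence, z up. Floor top z = 8 mm. Fence: the taller rim (22 mm), inner face at x = -12 mm, so a touching disc's centre is at x = -30 mm. Other rims 12 mm high.
- tray_bar (a point): centre of the tray's handle, a round brass bar 12 mm thick, along y, 176 mm (-x) and 60 mm (z) from the hinge line, axes as the tray's; 90 mm free between its posts, 34 mm under it. It swings freely about the hinge, flat to a stop at 40 degrees, and falls back if let go. Discs slide at 13 to 21 degrees; 30 brings all down in a second. The bar can turn in the grip: the hand need not tilt.
- disc_a: a round polished pale-green jade disc lying flat on the red tray floor, one of three alike, 36 mm across, 12 mm thick, 35 g. Origin: centre of its underside, z axis up through its thickness. It is not to be touched.
- disc_b: a round polished pale-green jade disc lying flat on the red tray floor, one of three alike, 36 mm across, 12 mm thick, 35 g. Origin: centre of its underside, z axis up through its thickness. It is not to be touched.
- disc_c: a round polished pale-green jade disc lying flat on the red tray floor, one of three alike, 36 mm across, 12 mm thick, 35 g. Origin: centre of its underside, z axis up through its thickness. It is not to be touched.

How it is judged:
By the outcome, as a careful person would: the job done as asked, in the order asked, and still so for the second after the job is handed in, with the robot touching nothing.
It also fails if it takes over 38 s, if anything falls off the work surface, if the arm or the gripper's body presses on something with over 40 N, if the wrist force passes 120 N, or if a joint passes its speed limit or range.

## Robot

A 7-joint arm with a two-finger parallel gripper is mounted at the origin on the work surface. World frame = base frame: x ahead of the robot, y to its left, z up, the work surface at z = 0. Lengths are in m, angles in rad, forces in N, time in s.
With the tool pointing down it reaches from about 0.4 to 0.85 m from the base axis. Payload 10.4 kg.
Tool frame: the origin (TCP) lies between the finger pads; the fingertips stand 25 mm ahead of it and the grasp point (between the pads) lies 6 mm ahead of it; z points along the fingers, y is the line along which they close (so a half turn about z gives the same grasp; the last joint's range is limited). The gripper opens to 87 mm and grips with 3 to 60 N. Pads are 19 mm wide; open, the fingers measure 117 mm over their backs; the gripper's body (75 mm by 190 mm) begins 51 mm behind the grasp point.
Start: joints at [1.119, 0.332, -0.065, 1.46, 0.022, 1.35, -0.088], TCP at [0.26, -0.568, 0.248] pointing down, gripper open.
Joint ranges: [-2.6, 2.6], [-0.5, 2.12], [-1.47, 1.34], [0.16, 2.42], [-1.27, 4.41], [0.06, 2.06], [-2.6, 2.6]. Speed limits (rad/s): [2.22, 2.22, 2.79, 2.79, 3.14, 3.14, 3.14].

## Interface

Orientations are given as a rotation vector (axis times angle).
In Python, from plant import bot gives the robot as it stands. The module is installed in compiled form; this text tells all that it offers.
- The arm moves only by the tool arm_command, never from a script. Its argument "increments" is a list of rows, each a list of 3 entries, a list of its own where there are three numbers: the opening, from 0 (shut) to 1 (fully open), then the shift along the tool's x, y, z in units of 0.1 m (1.0 is 0.1 m), then the turn, a rotation vector about the tool's x, y, z in units of 30 degrees (1.0 is 30 degrees). A call has 1 to 12 rows; each row is the pose to reach, as a shift and turn from the pose commanded when the call began, along the tool's axes at that moment; what a row does not reach only later rows make up. A row lasts 1/12 s, in which the tool goes at most 41.7 mm and 7.16 degrees, less where a joint would pass 70% of its speed; a pose out of reach is approached as far as the arm can. A call with a number of a shift or a turn outside -1 to 1 is refused whole. A call with a gripper value outside its range is refused whole. The fingers move at their own pace and stop on an object; the grip force is fixed at half the most. Time passes only in rows, so rows that repeat a pose let the fingers close. It gives the time, the measured TCP pose, the force, the opening and the grip force at its end, in the units of the state.
- bot.state(): the state, without advancing time (a new reading comes with each control period).
- bot.get_image(name): name is "scene" or "top"; returns (picture, depth): 400x640x3 uint8, red, green, blue; 400x640 float32, m along the optical axis (not along the pixel's ray), 0 where there is no reading.
- bot.calibration(name): a dict with "K" (3x3 intrinsics, pixels), "world_from_camera" (4x4, takes a point from camera to world coordinates). Camera axes: x right, y up, looking along -z (the intrinsics and any distortion apply to the point x, -y, -z); pixel columns grow to the right and rows downward; lengths in m; the calibration is good to about 2 mm. A picture is of the moment at which its call begins. calibration takes no time and is no camera call.
- bot.hand_in(): hands the job in; it is judged then, once.
Trained networks look in the newest picture that a camera, given by its name, has taken for a name from the list of things; names that differ only in an ending like _2 or _b are one class to them, and where a whole thing is asked for, a point or a joint stands for the part that bears it (a point fixed in the world has none). Each returns a list of dicts, best first, with "conf" (0 to 1); they miss things now and then, are a little off and sometimes report something else, mostly with a low value. They report only what shows in the picture. A call takes as long as a camera call.
- bot.trace(target, camera): "region" (400x640 bool, what is visible of it) and "pixel" ([column, row] in pixels, amid what is visible of it).
- bot.place_of(target, camera): "pixel" ([column, row] in pixels: a listed point, or the origin of a listed thing).
The state is a dict: "time_s": time; "q": joint angles; "qd": joint speeds; "effort": joint torques, N m; "tool_pos": TCP position; "tool_rot": TCP orientation; "force": force on the tool from outside, world axes, zero at the start; "ft_torque": the same for the moment, N m; "finger_gap": opening from 0.0 (shut) to 1.0 (fully open); "grip_force": force on a finger pad.
Only numpy, scipy, OpenCV 4.12 (cv2) and the standard library are available. Lean on these libraries where they do the work, as an engineer would, in place of code of your own. Each camera call takes 0.05 s, during which the arm holds its last target. There are 200 camera calls.

## Working session

There is one attempt and no reset: what is moved stays moved. The work goes in short steps, Python scripts to look and compute and a tool call to move; the robot and the scene stay as the last step left them, time stands still between calls to the robot, and variables do not carry over. Pictures are saved under pics/ and viewed, at most 10 in all, crops included, and the job is handed in when it is done.

Besides the shell and the picture viewer there is one more tool, called by a JSON object that holds its "fn" and its "kwargs", one argument or row to a line. arm_command: Moves the arm, as the interface text tells. Shifts and turns lie within -1 to 1; 1 stands for 0.1 m of shift or 30 degrees of turn. Its arguments: {"type":"object","properties":{"increments":{"type":"array","items":{"type":"array"}}},"required":["increments"]}

```bash
mkdir -p pics; cat > h.py <<'E'
import numpy as np, cv2
from plant import bot
from scipy.spatial.transform import Rotation as R
def ray(c,px):
    k=bot.calibration(c);K=np.array(k["K"]);T=np.array(k["world_from_camera"])
    d=np.linalg.inv(K)@[px[0],px[1],1]; d=np.array([d[0],-d[1],-d[2]])
    return T[:3,3],T[:3,:3]@d   # depth along axis = scale
def pt(c,px,dep): o,d=ray(c,px); return o+d*dep
def tri(p1,p2):
    (o1,d1),(o2,d2)=ray("scene",p1),ray("top",p2)
    A=np.stack([d1,-d2],1);s=np.linalg.lstsq(A,o2-o1,rcond=None)[0]
    a,b=o1+d1*s[0],o2+d2*s[1];return (a+b)/2,np.linalg.norm(a-b)
E
python3 - <<'E'
from h import *
print(bot.state())
res={}
for c in("scene","top"):
    im,dp=bot.get_image(c);cv2.imwrite(f"pics/{c}0.png",im[:,:,::-1]);np.save(f"d_{c}.npy",dp)
    for t in("tray","tray_bar","disc_a"):
        for r in bot.place_of(t,c)[:4]:
            p=np.array(r["pixel"]);i=p.round().astype(int)
            dd=dp[min(max(i[1],0),399),min(max(i[0],0),639)]
            print(c,t,round(r["conf"],2),p.round(1),pt(c,p,dd).round(3)); res.setdefault((c,t),p)
for t in("tray","tray_bar"):
    if ("scene",t) in res and ("top",t) in res: print(t,tri(res["scene",t],res["top",t]))
E
```

```text
{'time_s': 0.0, 'q': array([ 1.11935588,  0.33285691, -0.06471269,  1.46092449,  0.02160134,
        1.34989274, -0.08849675]), 'qd': array([ 0.00042405, -0.00063837, -0.00132225, -0.00048258,  0.000389  ,
        0.00030851,  0.00014401]), 'effort': array([-3.42465137e-04, -6.23254895e+01,  2.47127458e-02, -3.89897203e+01,
       -6.12170273e-02,  4.00990422e-02,  1.54283784e-04]), 'tool_pos': array([ 0.25974564, -0.56809176,  0.24677132]), 'tool_rot': array([-3.06832868e+00, -6.68241507e-01,  5.56248657e-04]), 'force': array([-0.09340618,  0.4728814 , -0.43804533]), 'ft_torque': array([ 0.05751421, -0.04448012, -0.03702735]), 'grip_force': 0.0, 'finger_gap': 0.9975905355889325}
scene tray 0.87 [183.7 275.5] [ 0.665 -0.292  0.047]
scene tray_bar 0.83 [254.9 197.5] [ 0.563 -0.149  0.111]
scene disc_a 0.74 [226.4 222. ] [ 0.557 -0.209  0.062]
scene disc_a 0.73 [242.9 251.7] [ 0.658 -0.189  0.067]
scene disc_a 0.61 [232.7 229.5] [ 0.59  -0.2    0.066]
top tray 0.92 [418.9 164.4] [ 0.655 -0.285  0.076]
top tray 0.58 [367.2 201.6] [ 0.558 -0.146  0.105]
top tray_bar 0.88 [370.5 201.6] [ 0.558 -0.153  0.113]
top disc_a 0.65 [384.2 165.2] [ 0.655 -0.196  0.064]
top disc_a 0.63 [392.7 207.5] [ 0.543 -0.216  0.068]
top disc_a 0.47 [389.4 193. ] [ 0.581 -0.209  0.067]
tray (array([ 0.6584104 , -0.29323215,  0.04101354]), np.float64(0.0002739099133076309))
tray_bar (array([ 0.55848458, -0.15114741,  0.10866101]), np.float64(0.004852902840018008))
```

View pics/scene0.png

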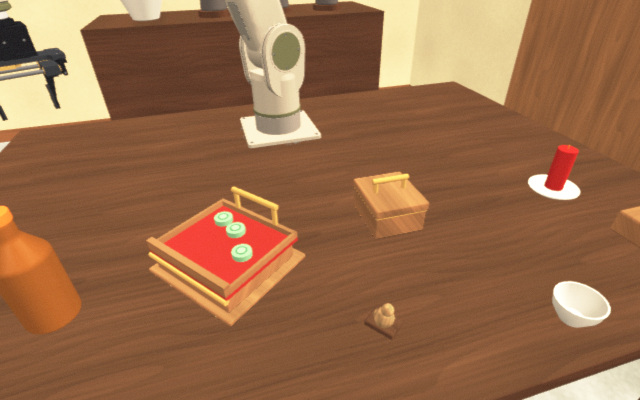

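View pics/top0.png

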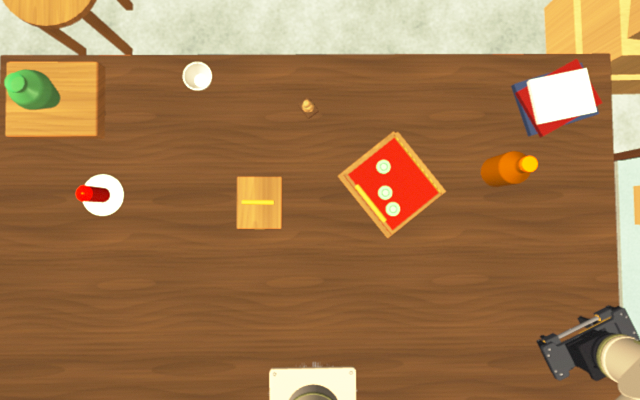

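The scene view shows the tray at about (225,250) with its bar at (255,198), three discs near (223,219), (236,230) and (242,252), and the case apart at (390,205). In the top view the bar runs (358,187) to (384,220). The hinge–bar distance of 174 mm and the heights agree with the text. Next I'll measure the bar ends.

```bash
python3 - <<'E'
from h import *
E={}
for c,(x0,y0,x1,y1) in dict(scene=(225,183,285,226),top=(345,175,395,228)).items():
    im=cv2.imread(f"pics/{c}0.png");hsv=cv2.cvtColor(im,cv2.COLOR_BGR2HSV)
    m=cv2.inRange(hsv,(19,140,150),(32,255,255));z=np.zeros_like(m);z[y0:y1,x0:x1]=m[y0:y1,x0:x1]
    n,l,s,_=cv2.connectedComponentsWithStats(z);k=1+s[1:,4].argmax()
    p=np.argwhere(l==k)[:,::-1].astype(float)
    if c=="scene": # drop posts: keep upper edge band
        top={}
        for a,b in p: top[a]=min(top.get(a,999),b)
        p=np.array([q for q in p if q[1]<=top[q[0]]+4])
    u=p.mean(0);d=np.linalg.svd(p-u,full_matrices=False)[2][0];t=(p-u)@d
    e=sorted([u+d*t.min(),u+d*t.max()],key=lambda q:q[0]);print(c,len(p),u.round(1),np.round(e,1));E[c]=e
    dp=np.load(f"d_{c}.npy");o=[pt(c,q,dp[int(q[1]),int(q[0])]) for q in p]
    o=np.array(o);o=o[(o[:,2]>.09)&(o[:,2]<.13)];print(" depth med",np.median(o,0).round(4),len(o))
    q=o[:,:2]-o[:,:2].mean(0);v=np.linalg.svd(q,full_matrices=False)[2][0];print(" dir",np.degrees(np.arctan2(v[1],v[0])).round(1))
P=[tri(E["scene"][0],E["top"][1]),tri(E["scene"][1],E["top"][0])]
print(P);a,b=P[0][0],P[1][0];print((a+b)/2,np.linalg.norm(a-b),np.degrees(np.arctan2(*(a-b)[1::-1])))
E
```

```text
scene 151 [255.1 197.5] [[231.8 187.4]
 [277.3 207.2]]
 depth med [ 0.561  -0.1494  0.1101] 150
 dir 38.4
top 225 [370. 203.] [[355.3 184.7]
 [384.7 221.4]]
 depth med [ 0.5546 -0.1522  0.1113] 199
 dir -142.1
[(array([ 0.50799259, -0.18813491,  0.10836477]), np.float64(0.0013916033410809592)), (array([ 0.60133069, -0.11486997,  0.1069072 ]), np.float64(0.0022107492235074397))]
[ 0.55466164 -0.15150244  0.10763599] 0.11866709032647133 -141.87016033423984
```

{"fn": "arm_command", "kwargs": {
  "increments": [
    [1,[0.2,-0.12,0],[0,0,0]],
    [1,[0.5,-0.29,0],[0,0,0]],
    [1,[0.8,-0.46,0],[0,0,0]],
    [1,[1.0,-0.58,0],[0,0,0]]
  ]
}}

```text
time_s: 0.73
tool_pos: [0.3289, -0.4714, 0.2477]
tool_rot: [-3.069, -0.672, -0.002]
force: [0.9, -0.1, 0.4]
finger_gap: 0.998
grip_force: 0.0
```

{"fn": "arm_command", "kwargs": {
  "increments": [
    [1,[0.3,-0.17,0],[0,0,0]],
    [1,[0.6,-0.35,0],[0,0,0]],
    [1,[0.9,-0.52,0],[0,0,0]],
    [1,[1.0,-0.58,0],[0,0,0]]
  ]
}}

```text
time_s: 1.07
tool_pos: [0.3971, -0.3749, 0.2479]
tool_rot: [-3.067, -0.678, -0.003]
force: [0.9, 0.4, 0.4]
finger_gap: 1.001
grip_force: 0.0
```

{"fn": "arm_command", "kwargs": {
  "increments": [
    [1,[0.3,-0.17,0],[0,0,0]],
    [1,[0.6,-0.35,0],[0,0,0]],
    [1,[0.9,-0.52,0],[0,0,0]],
    [1,[1.0,-0.58,0],[0,0,0]]
  ]
}}

```text
time_s: 1.4
tool_pos: [0.4633, -0.2806, 0.2478]
tool_rot: [-3.067, -0.677, -0.003]
force: [0.6, 0.7, -0.0]
finger_gap: 1.004
grip_force: 0.0
```

{"fn": "arm_command", "kwargs": {
  "increments": [
    [1,[0.3,-0.17,0],[0,0,-0.1]],
    [1,[0.6,-0.35,0],[0,0,-0.2]],
    [1,[0.9,-0.52,0],[0,0,-0.35]],
    [1,[1.0,-0.58,0],[0,0,-0.447]],
    [1,[1.0,-0.58,0],[0,0,-0.447]],
    [1,[1.0,-0.58,0],[0,0,-0.447]]
  ]
}}

```text
time_s: 1.9
tool_pos: [0.5272, -0.1912, 0.2474]
tool_rot: [2.971, 1.022, -0.001]
force: [-1.4, 0.0, -1.0]
finger_gap: 0.998
grip_force: 0.0
```

{"fn": "arm_command", "kwargs": {
  "increments": [
    [1,[0.2,-0.07,0.2],[0,0,0]],
    [1,[0.47,-0.14,0.45],[0,0,0]],
    [1,[0.47,-0.14,0.6],[0,0,0]],
    [1,[0.47,-0.14,0.6],[0,0,0]],
    [1,[0.47,-0.14,0.6],[0,0,0]]
  ]
}}

```text
time_s: 2.32
tool_pos: [0.5546, -0.1532, 0.1872]
tool_rot: [-2.972, -1.018, 0.003]
force: [-0.1, -1.0, 1.6]
finger_gap: 1.004
grip_force: 0.0
```

```bash
python3 - <<'E'
from h import *
s=bot.state();print(s["tool_pos"],s["tool_rot"])
V=[]
for c in("scene","top"):
    im,dp=bot.get_image(c)
    for r in bot.place_of("tray_bar",c)[:2]: print(c,r)
    k=bot.calibration(c);K=np.array(k["K"]);T=np.linalg.inv(k["world_from_camera"])
    def pj(w): p=T[:3,:3]@w+T[:3,3];return (int(K[0,0]*p[0]/-p[2]+K[0,2]),int(K[1,1]*-p[1]/-p[2]+K[1,2]))
    g=s["tool_pos"]-[0,0,.006];im=im[:,:,::-1].copy()
    q=pj(np.array([.556,-.151,.107]));print(pj(g),q)
    x=min(max(q[0]-65,0),510);y=q[1]-65;V.append(cv2.resize(im[y:y+130,x:x+130],(390,390),interpolation=cv2.INTER_CUBIC))
cv2.imwrite("pics/c1.png",np.hstack(V))
E
```

```text
[ 0.55461412 -0.15318834  0.18724951] [-2.97221605e+00 -1.01753757e+00  2.91087695e-03]
scene {'pixel': [253.2, 197.5], 'conf': 0.82}
(247, 163) (253, 197)
top {'pixel': [370.9, 205.2], 'conf': 0.63}
(374, 202) (369, 202)
```

View pics/c1.png

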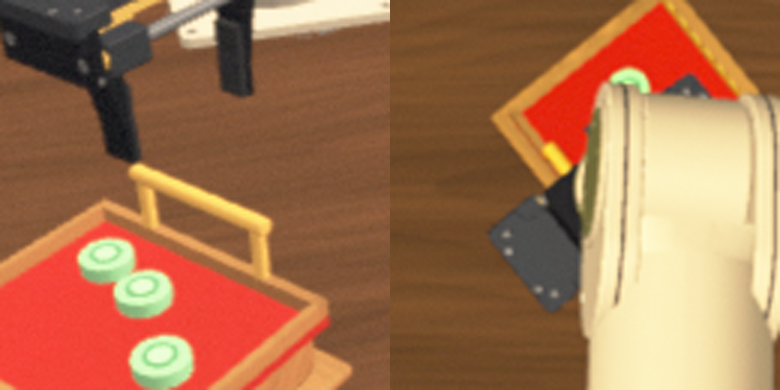

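The scene crop shows the open fingers above the bar, standing on either side of its line, at crop (122,155) and (235,90). The discs are clear of them. Descending.

{"fn": "arm_command", "kwargs": {
  "increments": [
    [1,[0.02,0,0.2],[0,0,0]],
    [1,[0.02,0,0.4],[0,0,0]],
    [1,[0.02,0,0.55],[0,0,0]],
    [1,[0.02,0,0.65],[0,0,0]],
    [1,[0.02,0,0.73],[0,0,0]],
    [1,[0.02,0,0.73],[0,0,0]],
    [1,[0.02,0,0.73],[0,0,0]]
  ]
}}

```text
time_s: 3.1
tool_pos: [0.5575, -0.1502, 0.1151]
tool_rot: [2.97, 1.022, 0.001]
force: [0.3, 1.0, 0.2]
finger_gap: 1.005
grip_force: 0.0
```

```bash
python3 - <<'E'
from h import *
s=bot.state();print(s["tool_pos"],s["force"])
im,dp=bot.get_image("scene");cv2.imwrite("pics/c2.png",cv2.resize(im[120:280,150:310,::-1],(560,560),interpolation=cv2.INTER_CUBIC))
E
```

```text
[ 0.55746209 -0.15021888  0.11513661] [0.32270494 0.98131138 0.19844562]
```

View pics/c2.png

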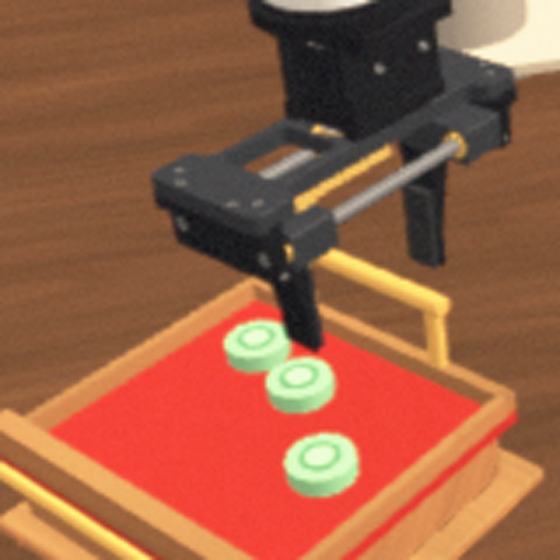

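The fingers straddle the bar, and the near fingertip at crop (305,345) hangs above the floor between the discs and clear of them. Closing.

{"fn": "arm_command", "kwargs": {
  "increments": [
    [0.5,[0,0,0.02],[0,0,0]],
    [0.3,[0,0,0.02],[0,0,0]],
    [0,[0,0,0.02],[0,0,0]],
    [0,[0,0,0.02],[0,0,0]],
    [0,[0,0,0.02],[0,0,0]],
    [0,[0,0,0.02],[0,0,0]],
    [0,[0,0,0.02],[0,0,0]],
    [0,[0,0,0.02],[0,0,0]],
    [0,[0,0,0.02],[0,0,0]],
    [0,[0,0,0.02],[0,0,0]]
  ]
}}

```text
time_s: 3.98
tool_pos: [0.5572, -0.1499, 0.1125]
tool_rot: [2.971, 1.022, -0.0]
force: [0.4, 0.1, 0.0]
finger_gap: 0.326
grip_force: 0.0
```

{"fn": "arm_command", "kwargs": {
  "increments": [
    [0,[0,0,0],[0,0,0]],
    [0,[0,0,0],[0,0,0]],
    [0,[0,0,0],[0,0,0]],
    [0,[0,0,0],[0,0,0]],
    [0,[0,0,0],[0,0,0]],
    [0,[0,0,0],[0,0,0]]
  ]
}}

```text
time_s: 4.48
tool_pos: [0.557, -0.1496, 0.1125]
tool_rot: [-2.97, -1.022, 0.001]
force: [-3.5, 2.1, 2.6]
finger_gap: 0.125
grip_force: 30.0
```

{"fn": "arm_command", "kwargs": {
  "increments": [
    [0,[0,0.01,-0.03],[0,0,0]],
    [0,[0,0.035,-0.09],[0,0,0]],
    [0,[0,0.059,-0.151],[0,0,0]],
    [0,[0,0.088,-0.21],[0,0,0]],
    [0,[0,0.115,-0.265],[0,0,0]],
    [0,[0,0.131,-0.297],[0,0,0]],
    [0,[0,0.131,-0.297],[0,0,0]]
  ]
}}

```text
time_s: 5.07
tool_pos: [0.5652, -0.1601, 0.1433]
tool_rot: [-2.97, -1.022, 0.001]
force: [-4.4, 5.5, -0.6]
finger_gap: 0.129
grip_force: 30.0
```

{"fn": "arm_command", "kwargs": {
  "increments": [
    [0,[0,0.02,-0.035],[0,0,0]],
    [0,[0,0.05,-0.085],[0,0,0]],
    [0,[0,0.084,-0.138],[0,0,0]],
    [0,[0,0.115,-0.183],[0,0,0]],
    [0,[0,0.148,-0.227],[0,0,0]],
    [0,[0,0.181,-0.269],[0,0,0]],
    [0,[0,0.218,-0.311],[0,0,0]],
    [0,[0,0.252,-0.35],[0,0,0]],
    [0,[0,0.288,-0.391],[0,0,0]],
    [0,[0,0.335,-0.437],[0,0,0]],
    [0,[0,0.38,-0.48],[0,0,0]],
    [0,[0,0.405,-0.503],[0,0,0]]
  ]
}}

```text
time_s: 6.07
tool_pos: [0.5897, -0.1913, 0.1946]
tool_rot: [-2.969, -1.023, 0.002]
force: [-12.1, 8.7, 10.5]
finger_gap: 0.127
grip_force: 30.0
```

{"fn": "arm_command", "kwargs": {
  "increments": [
    [0,[0,0.013,-0.01],[0,0,0]],
    [0,[0,0.025,-0.021],[0,0,0]],
    [0,[0,0.025,-0.021],[0,0,0]],
    [0,[0,0.025,-0.021],[0,0,0]],
    [0,[0,0.025,-0.021],[0,0,0]],
    [0,[0,0.025,-0.021],[0,0,0]],
    [0,[0,0.025,-0.021],[0,0,0]],
    [0,[0,0.025,-0.021],[0,0,0]],
    [0,[0,0.025,-0.021],[0,0,0]],
    [0,[0,0.025,-0.021],[0,0,0]],
    [0,[0,0.025,-0.021],[0,0,0]],
    [0,[0,0.025,-0.021],[0,0,0]]
  ]
}}

```text
time_s: 7.07
tool_pos: [0.591, -0.193, 0.1965]
tool_rot: [-2.969, -1.023, 0.002]
force: [-12.0, 7.8, 11.7]
finger_gap: 0.128
grip_force: 30.0
```

```bash
python3 - <<'E'
from h import *
s=bot.state();print(s["tool_pos"],s["force"])
im,dp=bot.get_image("scene");cv2.imwrite("pics/c3.png",cv2.resize(im[120:320,130:330,::-1],(600,600),interpolation=cv2.INTER_CUBIC))
E
```

```text
[ 0.59102829 -0.19301491  0.19654554] [-12.04638356   7.80041317  11.73117112]
```

View pics/c3.png

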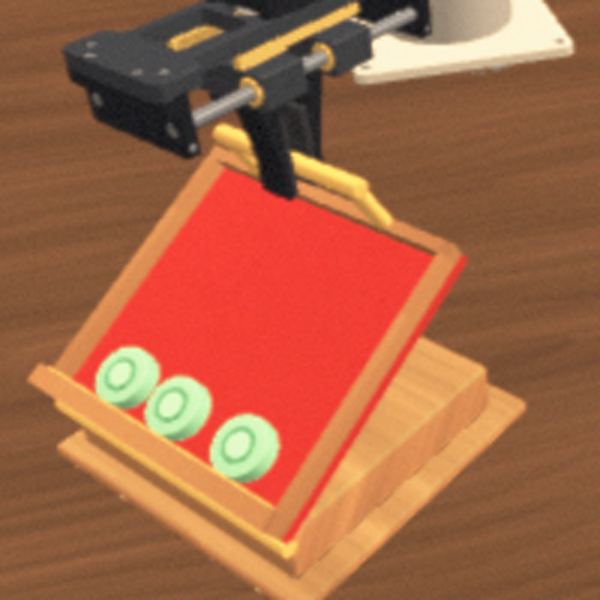

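All three discs sit in a row against the fence, at crop (127,377), (178,408) and (243,448). Lowering along the same arc.

{"fn": "arm_command", "kwargs": {
  "increments": [
    [0,[0,-0.015,0.012],[0,0,0]],
    [0,[0,-0.05,0.043],[0,0,0]],
    [0,[0,-0.095,0.09],[0,0,0]],
    [0,[0,-0.142,0.133],[0,0,0]],
    [0,[0,-0.178,0.174],[0,0,0]],
    [0,[0,-0.212,0.213],[0,0,0]],
    [0,[0,-0.249,0.255],[0,0,0]],
    [0,[0,-0.282,0.297],[0,0,0]],
    [0,[0,-0.315,0.341],[0,0,0]],
    [0,[0,-0.346,0.386],[0,0,0]],
    [0,[0,-0.38,0.439],[0,0,0]],
    [0,[0,-0.41,0.489],[0,0,0]]
  ]
}}

```text
time_s: 8.12
tool_pos: [0.5662, -0.1613, 0.1466]
tool_rot: [-2.97, -1.023, 0.001]
force: [-6.5, 4.8, 3.4]
finger_gap: 0.128
grip_force: 30.0
```

{"fn": "arm_command", "kwargs": {
  "increments": [
    [0,[0,-0.02,0.035],[0,0,0]],
    [0,[0,-0.045,0.09],[0,0,0]],
    [0,[0,-0.07,0.145],[0,0,0]],
    [0,[0,-0.092,0.186],[0,0,0]],
    [0,[0,-0.11,0.23],[0,0,0]],
    [0,[0,-0.125,0.265],[0,0,0]],
    [0,[0,-0.137,0.295],[0,0,0]],
    [0,[0,-0.144,0.315],[0,0,0]],
    [0,[0,-0.149,0.327],[0,0,0]],
    [0,[0,-0.151,0.332],[0,0,0]],
    [0,[0,-0.151,0.332],[0,0,0]],
    [0,[0,-0.151,0.332],[0,0,0]]
  ]
}}

```text
time_s: 9.12
tool_pos: [0.5571, -0.1497, 0.1132]
tool_rot: [-2.97, -1.023, 0.001]
force: [-5.7, 5.0, 1.1]
finger_gap: 0.129
grip_force: 30.0
```

{"fn": "arm_command", "kwargs": {
  "increments": [
    [0,[0,0,0.005],[0,0,0]],
    [0,[0,0,0.01],[0,0,0]],
    [0,[0,0,0.015],[0,0,0]],
    [0,[0,0,0.015],[0,0,0]],
    [0,[0,0,0.015],[0,0,0]]
  ]
}}

```text
time_s: 9.53
tool_pos: [0.5571, -0.1496, 0.1126]
tool_rot: [-2.97, -1.023, 0.001]
force: [-9.8, 5.6, 10.9]
finger_gap: 0.125
grip_force: 30.0
```

Upward force has risen to about 11 N, so the tray is seated on its base. Releasing.

{"fn": "arm_command", "kwargs": {
  "increments": [
    [0.2,[0,0,0],[0,0,0]],
    [0.3,[0,0,0],[0,0,0]],
    [0.5,[0,0,0],[0,0,0]],
    [0.6,[0,0,0],[0,0,0]],
    [0.6,[0,0,0],[0,0,0]],
    [0.6,[0,0,0],[0,0,0]],
    [0.6,[0,0,0],[0,0,0]],
    [0.6,[0,0,0],[0,0,0]],
    [0.6,[0,0,0],[0,0,0]],
    [0.6,[0,0,0],[0,0,0]]
  ]
}}

```text
time_s: 10.37
tool_pos: [0.5572, -0.1499, 0.1111]
tool_rot: [2.971, 1.022, 0.0]
force: [-0.2, -0.0, 0.9]
finger_gap: 0.601
grip_force: 0.0
```

{"fn": "arm_command", "kwargs": {
  "increments": [
    [0.6,[0,0,-0.1],[0,0,0]],
    [0.6,[0,0,-0.25],[0,0,0]],
    [0.6,[0,0,-0.45],[0,0,0]],
    [0.6,[0,0,-0.7],[0,0,0]],
    [0.6,[0,0,-1.0],[0,0,0]],
    [0.6,[0,0,-1.0],[0,0,0]],
    [0.6,[0,0,-1.0],[0,0,0]]
  ]
}}

```text
time_s: 10.95
tool_pos: [0.5583, -0.15, 0.2136]
tool_rot: [2.968, 1.022, 0.005]
force: [0.2, -0.9, -0.3]
finger_gap: 0.603
grip_force: 0.0
```

```bash
python3 - <<'E'
from h import *
s=bot.state();print(s["tool_pos"],s["force"])
im,dp=bot.get_image("scene");cv2.imwrite("pics/c4.png",cv2.resize(im[120:320,130:330,::-1],(600,600),interpolation=cv2.INTER_CUBIC))
print(bot.place_of("tray_bar","scene")[:1])
o=np.array([.661,-.291]);X=np.array([.616,-.788]);Y=np.array([.788,.616])
for r in bot.place_of("disc_a","scene"):
    a,d=ray("scene",r["pixel"]);w=a+d*((.054-a[2])/d[2]);v=w[:2]-o;print(r["conf"],r["pixel"],(v@X).round(3),(v@Y).round(3))
E
```

```text
[ 0.55826385 -0.15004208  0.2136064 ] [ 0.22871648 -0.91849556 -0.27412346]
[{'pixel': [251.1, 196.9], 'conf': 0.62}]
0.74 [218.0, 268.0] -0.038 0.043
0.7 [179.2, 253.0] -0.024 -0.043
0.51 [193.1, 260.5] -0.026 -0.007
```

View pics/c4.png

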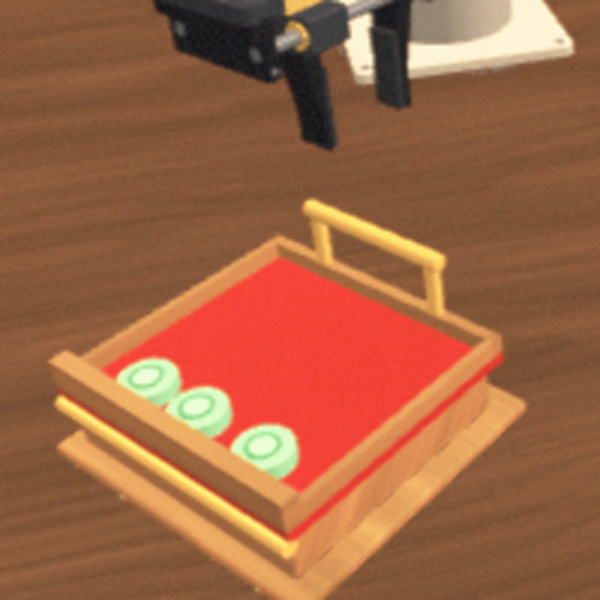

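The tray lies flat with the bar released. The disc centres at crop (150,378), (198,408) and (265,447) lie on a line of slope 0.60, the same as the fence, so they form one row against it.

```bash
python3 -c "
from plant import bot
print(bot.hand_in())"
```

```text
the job is handed in; nothing more can be done
None
```

I tipped the tray to about 31 degrees, lowered it flat and let go; all three jade discs sit in a single row against the fence, the gripper never touched them, and I handed the job in at about 11 s on the robot's clock.

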